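# Turn the parts tray so it stacks on the sloping easel

### The arm

A 6-joint arm with a two-finger parallel gripper is mounted at the origin on the work surface. World frame = base frame: x ahead of the robot, y to its left, z up, the work surface at z = 0. Lengths are in m, angles in rad, forces in N, time in s.
With the tool pointing down it reaches from about 0.375 to 0.9 m from the base axis. Payload 3.1 kg.
Tool frame: the origin (TCP) lies on the centre line of the jaws, within the pads' length; the fingertips stand 22 mm ahead of it and the grasp point (between the pads) lies 3 mm ahead of it; z points along the fingers, y is the line along which they close (so a half turn about z gives the same grasp; the last joint's range is limited). The gripper opens to 85 mm and grips with 20 to 120 N. Pads are 22 mm wide; open, the fingers measure 114 mm over their backs; the gripper's body (76 mm by 85 mm) begins 54 mm behind the grasp point. The pads swing forward as they close: fully open they stand 13 mm farther back than shut.
Start: joints at [1.145, 0.527, 1.433, -0, 1.181, -0.178], TCP at [0.153, 0.606, 0.253] pointing down, gripper open.
Joint ranges: [-3.08, 3.08], [-0.75, 2.2], [0.22, 2.44], [-1.43, 4.57], [0, 2.65], [-2.85, 2.85]. Speed limits (rad/s): [2.79, 2.79, 3.14, 3.14, 3.14, 3.14].

### API

Orientations are given as a unit quaternion [x, y, z, w].
In Python, from station import manip gives the robot as it stands.
- The arm moves only by the shell command python3 drive.py 'ROWS' [FORCE]. ROWS is one flat JSON list of numbers that holds 1 to 20 rows one after another, with no inner brackets; each row has 5 numbers: dx, dy, dz in shares of 75 cm (1.0 is 75 cm), then a turn about the tool's z in a scale on which 1.0 is 4 rad, then the opening from 0.0 (shut) to 1.0 (fully open); each row is the pose to reach, as a shift and turn from the pose commanded when the command began, along the tool's axes at that moment; what a row does not reach only later rows make up. A row lasts 1/10 s, in which the tool goes at most 0.05 m and 0.15 rad, less where a joint would pass 70% of its speed; a pose out of reach is approached as far as the arm can. The fingers move at their own pace and stop on an object; FORCE is the grip in N (left out, the last holds). Time passes only in rows, so rows that do not move let the fingers close. It prints the time, the measured TCP pose, the force, the opening and the grip force at its end. Shift and turn numbers lie between -1 and 1, and a call with a number outside is refused. Input that does not fit is refused with a message, and nothing moves.
- manip.sense(): the state, without advancing time (a new reading comes with each control period).
- manip.snapshot(name): name is "scene" or "top"; returns a dict with "pixels" (420x560x3 uint8, red, green, blue), "range_z" (420x560 float32, m along the optical axis (not along the pixel's ray), 0 where there is no reading), "fov_y" (degrees; the focal length in pixels is half the picture's height over the tangent of half this angle, whatever the lens; pixels are square), "cx", "cy" (the principal point, pixels), "k1" (the pictures are not rectified: a ray, as slopes to the right and down, at radius r is drawn at 1 + k1 r^2 times it, then the intrinsics apply), "R" (3x3) and "t" (3): a world point X has camera coordinates R X + t. Camera axes: x right, y down, z forward; pixel columns grow to the right and rows downward; lengths in m; the calibration is good to about 2 mm. A picture is of the moment at which its call begins.
- manip.sign_off(): hands the job in; it is judged then, once.
The state is a dict: "t": time; "q": joint angles; "qd": joint speeds; "tau": joint torques, N m; "tcp_pos": TCP position; "tool_rot": TCP orientation; "force": force on the tool from outside, world axes, zero at the start; "ft_torque": the same for the moment, N m; "finger_gap": opening from 0.0 (shut) to 1.0 (fully open); "gripper_force": force on a finger pad.
Only numpy, scipy, OpenCV 4.12 (cv2) and the standard library are available. Lean on these libraries where they do the work, as an engineer would, in place of code of your own. Each camera call takes 0.05 s, during which the arm holds its last target. There are 200 camera calls.

### The job

On the sloping easel is a grey stack-and-nest parts tray with two watch movements in it. Take the loose green tray by its centre grip, turn it so that its yellow end comes over the grey tray's plain end (facing the same way it would nest down onto the movements), and lower it gently at the slope of the easel until it sits on the ledges inside the grey tray's rim; still gripping it, press it home with about 10 N, and only then let go. Leave the easel as it is set, and the other things on the bench where they are.

Things in the scene. Friction and masses are not known exactly. Their poses are not given: they have to be found in the camera images.
- tray_upper: loose green stack-and-nest tray, about 0.22 kg, upright on the bench. Origin: centre of its underside; x along its length to its yellow end, y across, z up out of its mouth. Floor 130 (x) by 96 (y) mm, 3 mm thick; 40 mm high; the 3 mm walls lean out 12 degrees to a rim of 147 by 113 mm. The end walls' inner faces are at x = +-62 mm at floor level
- upper_grip (a point): middle of the top of the green tray's centre grip, a hollow ridge across the tray (along tray y): 60 mm long, top 30 mm above the tray's underside, 14 mm wide at the top and 22 mm at the floor. Grip it across tray x at its middle, fingers inside the tray. It fits under a tray stacked on top
- upper_yellow_end (a point): middle of the green tray's yellow end wall (tray x = +69 mm, y = 0, z = 20 mm). On both trays the long walls have inset columns 16 mm wide at x = +46 and x = -22 mm, reaching in to y = +-35 mm at the floor, ending in flat ledges 32 mm up. Facing alike, trays nest; turned half round about z, the upper floor lands on the ledges
- lower_tray (a point): centre of the underside of the grey tray; same shape and axes, holding two watch movements 22 mm high at x = +-46 mm. It is clipped on the easel's board (150 mm up the slope by 185 mm wide), long side across the slope; its z is square to the board, which leans 26 to 38 degrees from level, low edge towards the robot. The board's stiff hinge at the low edge holds under loads of 20 N
- easel_board: the easel's tilting board with the grey tray clipped on it (one piece); origin at the middle of the hinge along its low front edge, 20 mm above the bench; x across the slope, -y up the slope, z square to the board. The grey tray's centre is 72 mm up the slope, its underside 8 mm above the hinge plane
- lower_seat (a point): where the origin of the green tray ends when it is stacked: level with the four ledges, 32 mm above the grey origin along its z, in the middle, 8 mm below the grey rim. Play inside the rim is about 3.5 mm each way
- lower_yellow_end (a point): middle of the grey tray's yellow end wall (tray x = +69 mm, y = 0, z = 20 mm)
- loupe: bystander: black eye loupe, 34 mm across, 34 mm high; origin under its centre
- oil_jar: bystander: small amber jar with red cap, 36 mm across, 40 mm high; origin under its centre
- tweezers: bystander: steel tweezers lying flat, 120 mm long along own x, 8 mm high
- driver_stand: bystander: black round screwdriver stand, 90 mm across, about 115 mm high; origin under its centre
- dust_cover: bystander: clear dust cover on a black base, 112 mm across, 86 mm high; origin under its centre
- screwdriver: bystander: yellow screwdriver lying flat, 130 mm long along own x
- hammer: bystander: small hammer lying flat, 180 mm long along own x

How it is judged:
On the way, in this order (a step that is already met when the one before it is completed fails the run):
1. the green tray is lifted clear of the bench in the gripper (height (world z) of tray_upper above 0.06 m and contact force between the fingers and tray_upper above 0.5 N), for 0.2 s.
2. still gripped, the green tray sits on the grey tray's ledges, square to it, yellow end over plain end, pressed home with more than 4 N (contact force between the fingers and tray_upper above 0.5 N and contact force between tray_upper and easel_board above 4 N and z of tray_upper in the frame of lower_tray between 0.029 and 0.0355 m and angle between the z axis of tray_upper and the z axis of lower_tray, either way round below 0.08 rad and x of upper_yellow_end in the frame of lower_tray below -0.055 m), for 0.1 s.
At the end, for the whole second after the job is handed in: The green tray is released and at rest on all the grey tray's ledges: its underside 32 mm (+-2) above the grey tray's underside, its floor within 2.3 degrees of parallel, its yellow end over the grey tray's plain end, inside the rim (its origin within 9 mm of the seat point) (z of tray_upper in the frame of lower_tray between 0.03 and 0.034 m and angle between the z axis of tray_upper and the z axis of lower_tray, either way round below 0.04 rad and x of upper_yellow_end in the frame of lower_tray below -0.055 m and distance between tray_upper and lower_seat below 0.009 m and linear speed of tray_upper below 0.01 m/s and angular speed of tray_upper below 0.05 rad/s and contact force between the fingers and tray_upper below 0.1 N); the robot touches nothing.
It fails at once if the easel or the grey tray pushed more than 8 mm out of its setting (distance of lower_yellow_end from where it was at the start of the episode above 0.008 m).
It fails at once if the green tray dropped or pressed onto the grey one with more than 40 N (contact force between tray_upper and easel_board above 40 N).
It fails at once if another thing on the bench moved more than 20 mm (distance of any of loupe, oil_jar, tweezers, driver_stand, dust_cover, screwdriver, hammer from where it was at the start of the episode above 0.02 m).
It also fails if it takes over 45 s, if anything falls off the work surface, if the arm or the gripper's body presses on something with over 40 N, if the wrist force passes 120 N, or if a joint passes its speed limit or range.

## Working session

There is one attempt and no reset: what is moved stays moved. The work goes in short steps, Python scripts to look and compute and a shell command to move; the robot and the scene stay as the last step left them, time stands still between calls to the robot, and variables do not carry over. Pictures are saved under pics/ and viewed, at most 10 in all, crops included, and the job is handed in when it is done.

```bash
ls; mkdir -p pics; cat > h.py <<'E'
import numpy as np, cv2, pickle
from station import manip
from scipy.spatial.transform import Rotation as Ro
def snap(n):
    s=manip.snapshot(n); pickle.dump(s,open(f'pics/{n}.pkl','wb')); cv2.imwrite(f'pics/{n}.png',s['pixels'][:,:,::-1]); return s
def load(n): return pickle.load(open(f'pics/{n}.pkl','rb'))
def K(s):
    f=s['pixels'].shape[0]/2/np.tan(np.radians(s['fov_y'])/2); return np.array([[f,0,s['cx']],[0,f,s['cy']],[0,0,1.]]), np.array([s['k1'],0,0,0,0.])
def cloud(s):
    k,d=K(s); h,w=s['range_z'].shape
    uv=np.stack(np.meshgrid(np.arange(w),np.arange(h)),-1).reshape(-1,1,2).astype(float)
    n=cv2.undistortPointsIter(uv,k,d,None,None,(3,50,1e-9)).reshape(h,w,2) if hasattr(cv2,'undistortPointsIter') else cv2.undistortPoints(uv,k,d).reshape(h,w,2)
    z=s['range_z'].astype(float)[...,None]
    return (np.concatenate([n*z,z],-1)-np.array(s['t']))@np.array(s['R'])
def proj(s,P):
    k,d=K(s); return cv2.projectPoints(np.array(P,float).reshape(-1,3),cv2.Rodrigues(np.array(s['R'],float))[0],np.array(s['t'],float),k,d)[0].reshape(-1,2)
E
python3 - <<'E'
from h import *
for n in('scene','top'):
    s=snap(n);print(n,s['fov_y'],s['k1'],s['R'],s['t'], -np.array(s['R']).T@s['t'])
print(manip.sense())
E
```

```text
drive.py
pics
station.py
scene 43.95862239538884 0.016567972738452764 [[ 0.0099038   0.99993402 -0.00581986]
 [ 0.81167125 -0.0114382  -0.58400252]
 [-0.58403056  0.00106003 -0.81173098]] [ 0.02994606 -0.38472562  1.8625468 ] [ 1.39975839 -0.036319    1.2873805 ]
top 43.81836352647616 -0.11726892532468025 [[ 0.00303946 -0.99993024  0.01141368]
 [-0.9832903  -0.00506601 -0.18197397]
 [ 0.1820191  -0.01066986 -0.9832371 ]] [-0.03669831  0.51912564  1.42725835] [ 0.25077447 -0.01883721  1.49821958]
{'t': 0.1, 'q': array([ 1.14448608e+00,  5.28335347e-01,  1.43378459e+00, -7.29736998e-07,
        1.18140377e+00, -1.78489199e-01]), 'qd': array([ 0.0001523 , -0.0029706 , -0.00242988,  0.00106567, -0.00083109,
       -0.00099095]), 'tau': array([ 7.41456893e-05, -4.43303132e+01, -1.78586268e+01, -2.14876322e-04,
        3.88804619e-03, -2.26092629e-05]), 'tcp_pos': array([0.15301805, 0.60535395, 0.25245138]), 'tool_rot': array([ 1.23593489e-01,  9.92332463e-01, -9.21817108e-04, -2.87223574e-04]), 'force': array([ 1.08431222e+00, -8.95692247e-02,  8.38557303e-04]), 'ft_torque': array([-0.07416889,  0.00365786, -0.0397598 ]), 'gripper_force': 0.0, 'finger_gap': 0.999011120567542}
```

View pics/top.png

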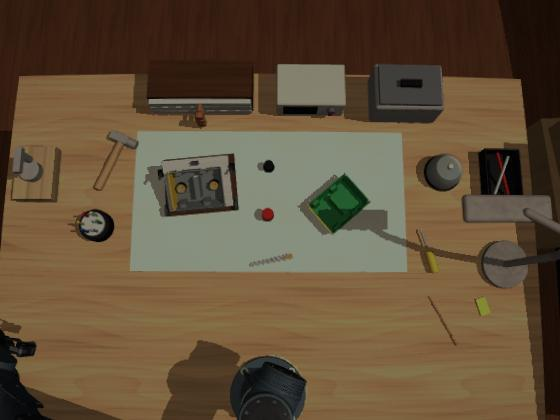

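View pics/scene.png

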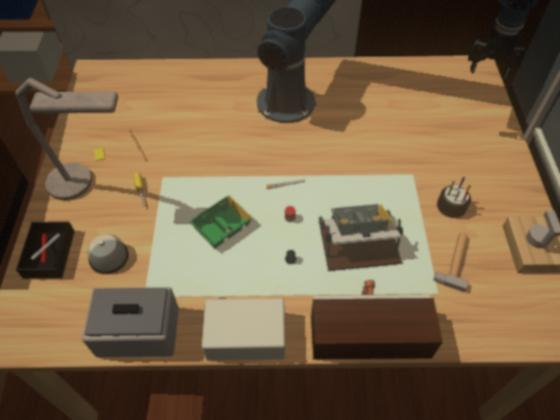

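Top view: green tray at about (339,203), easel with grey tray at about (200,187) and its yellow end at left (172,190). The loupe is at (268,166) and the jar at (267,214). I'll enlarge both trays next.

```bash
python3 - <<'E'
from h import *
def crop(n,x,y,w,h,k): 
    im=cv2.imread(f'pics/{n}.png'); return cv2.resize(im[y:y+h,x:x+w],None,fx=k,fy=k,interpolation=cv2.INTER_CUBIC)
# 100x75 px each at x4 -> 400x300
im=np.vstack([np.hstack([crop('top',150,148,100,75,4),crop('top',290,165,100,75,4)]),np.hstack([crop('scene',310,195,100,75,4),crop('scene',175,185,100,75,4)])])
cv2.imwrite('pics/c1.png',im)
for n in('top','scene'):
    s=load(n);C=cloud(s);h=cv2.cvtColor(s['pixels'],cv2.COLOR_RGB2HSV)
    m=(h[...,0]>50)&(h[...,0]<80)&(h[...,1]>150)&(h[...,2]>30)
    P=C[m]; P=P[P[:,2]>-.02]
    P=P[(abs(P[:,:2]-np.median(P[:,:2],0))<.15).all(1)]
    print(n,len(P),P.mean(0),P.min(0),P.max(0))
    q=P[(P[:,2]>.036)&(P[:,2]<.046)][:,:2].astype(np.float32)
    print(len(q),cv2.minAreaRect(q))
    mm=(C[...,0]>.3)&(C[...,0]<.75)&(abs(C[...,2])<.01); print('bench z',np.median(C[...,2][mm]))
E
```

```text
top 1726 [ 0.54008531 -0.20089757  0.01146959] [ 0.45527058 -0.27901049 -0.00815488] [ 0.61725634 -0.11525423  0.0490054 ]
73 ((0.5367165207862854, -0.20030830800533295), (0.1089068278670311, 0.13279330730438232), 41.7072639465332)
bench z 0.00016319551707711074
  return _methods._mean(a, axis=axis, dtype=dtype,
  ret = um.true_divide(
<stdin>:12: RuntimeWarning: Mean of empty slice.
Traceback (most recent call last):
ValueError: zero-size array to reduction operation minimum which has no identity
```

View pics/c1.png

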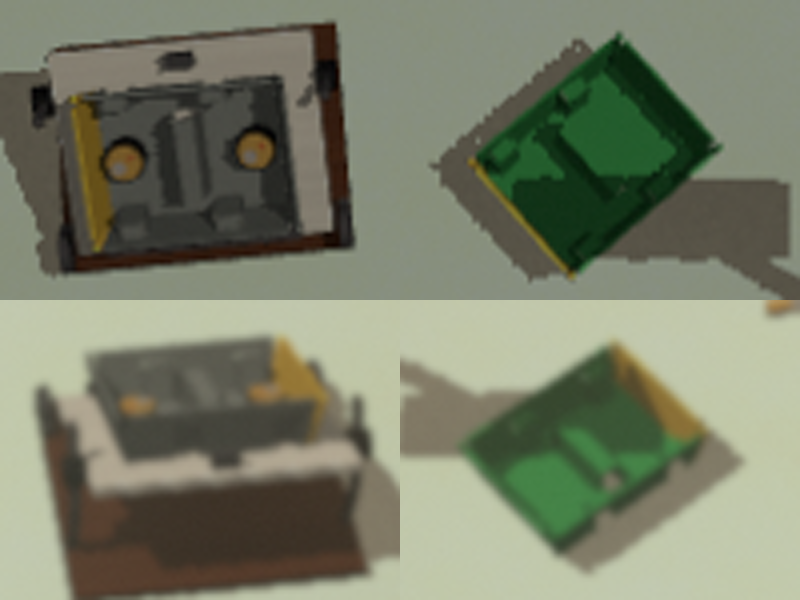

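The crops show: green tray's yellow end to lower-left in the top view (rim corners at (472,160), (572,275), (621,35), (719,149) in the crop). Grey tray's yellow end points to +y. Next step is fitting a pose to these corners.

```bash
cat >> h.py <<'E'
from scipy.optimize import least_squares
rim=np.array([[73.5,56.5,40],[73.5,-56.5,40],[-73.5,56.5,40],[-73.5,-56.5,40]])/1e3
def Tg(p): return np.array([p[0],p[1],0]),Ro.from_euler('z',p[2])
def Te(p): # hinge x,y,yaw,tilt -> grey origin pose ; board x=+Y world, y=-X world
    R=Ro.from_euler('z',np.pi/2+p[2])*Ro.from_euler('x',-p[3])
    return np.array([p[0],p[1],.02])+R.apply([0,-.072,.008]),R
def fit(T,p0,obs):
    f=lambda p:np.concatenate([(proj(load(n),T(p)[0]+T(p)[1].apply(X))-uv).ravel() for n,X,uv in obs])
    r=least_squares(f,p0,loss='soft_l1'); return r.x,r.fun.reshape(-1,2)
E
python3 - <<'E'
from h import *
c=lambda u,o,po:(np.array(u)-po+.5)/4-.5+o
gt=c([(572,275),(472,160),(719,149),(621,35)],(290,165),(400,0))
gs=c([(615,342),(707,434),(463,445),(560,552)],(175,185),(400,300))
for perm in ([0,1,2,3],[1,0,3,2]):
    p,r=fit(Tg,[.54,-.2,2.3],[('top',rim[perm],gt),('scene',rim[perm],gs)]);print(p,r.round(1).tolist())
# board plane via depth
s=load('top');C=cloud(s);h=cv2.cvtColor(s['pixels'],cv2.COLOR_RGB2HSV)
P=C[148:222,150:248].reshape(-1,3);hs=h[148:222,150:248].reshape(-1,3)
m=(P[:,2]>.03)&(hs[:,1]<70)&(hs[:,2]>130);P=P[m];print(len(P))
for _ in range(6):
    A=np.c_[P[:,:2],np.ones(len(P))];k=np.linalg.lstsq(A,P[:,2],rcond=None)[0];e=P[:,2]-A@k;P=P[abs(e)<max(.004,2*e.std())]
print(k,e.std(),len(P),'tilt',np.arctan(np.hypot(*k[:2])),'dir',np.arctan2(k[1],k[0]),P.mean(0))
ge=c([(97,250),(70,97),(297,235),(283,77)],(150,148),(0,0)) # yellow y+(low),yellow y-(up), plain low, plain up
obs=[('top',rim,ge),('scene',rim[[0,2,1]],c([(283,337),(88,355),(327,395)],(310,195),(0,300)))]
p,r=fit(Te,[.5,.2,0,.55],obs);print(p,r.round(1).tolist())
# overlay
for n,o in(('top',(145,140)),('scene',(300,185))):
    im=cv2.imread(f'pics/{n}.png')[o[1]:o[1]+90,o[0]:o[0]+120];im=cv2.resize(im,None,fx=5,fy=5,interpolation=cv2.INTER_CUBIC)[:, :]
    cv2.imwrite(f'pics/z_{n}.png',im)
E
```

```text
[ 0.53425539 -0.19743485  2.28222075] [[-0.1, 1.0], [-1.4, -0.2], [1.4, -0.7], [-0.3, -1.4], [0.6, -0.4], [1.5, -0.4], [-1.2, 0.5], [-1.9, -1.5]]
[ 0.53338343 -0.19736948  0.94131759] [[-3.6, -60.6], [-1.4, -0.9], [1.5, 0.6], [3.5, 60.7], [0.4, 50.0], [1.6, 0.1], [-1.1, -0.5], [-0.6, -52.5]]
515
[-3.35908343 -0.42248029  2.32083792] 0.02427646491173313 420 tilt 1.283589680197254 dir -3.016477125888304 [0.62290004 0.21027798 0.140098  ]
[0.52473496 0.19620837 0.09221124 0.57283404] [[-0.8, 0.1], [-0.1, 0.0], [1.7, -0.6], [0.6, 0.3], [0.7, -0.1], [-0.7, -0.2], [0.9, 0.1]]
```

```bash
python3 - <<'E'
from h import *
pe=np.array([0.52473496,0.19620837,0.09221124,0.57283404]);pg=[.53425539,-.19743485,2.28222075]
t,R=Te(pe);g,G=Tg(pg)
print('grey',t,'seat',t+R.apply([0,0,.032]),R.as_matrix().round(3).tolist())
fl=np.array([[65,48,0],[65,-48,0],[-65,48,0],[-65,-48,0]])/1e3
bd=np.array([[92.5,72,-8],[92.5,-78,-8],[-92.5,72,-8],[-92.5,-78,-8]])/1e3
rd=np.array([[7,30,30],[7,-30,30],[-7,30,30],[-7,-30,30]])/1e3
out=[]
for (n,oe,og) in(('top',(150,148),(290,165)),('scene',(310,195),(175,185))):
    s=load(n);row=[]
    for o,T,sets in((oe,(t,R),[rim,bd,rd]),(og,(g,G),[rim,rd])):
        im=cv2.resize(cv2.imread(f'pics/{n}.png')[o[1]:o[1]+75,o[0]:o[0]+100],None,fx=4,fy=4,interpolation=cv2.INTER_CUBIC)
        for S,col in zip(sets,[(255,0,255),(255,255,0),(0,0,255)] if len(sets)==3 else [(255,0,255),(0,0,255)]):
            u=((proj(s,T[0]+T[1].apply(S))-o+.5)*4-.5).round().astype(int)
            cv2.polylines(im,[u[[0,1,3,2]].reshape(-1,1,2)],True,col,1)
        row.append(im)
    out.append(np.hstack(row))
cv2.imwrite('pics/c2.png',np.vstack(out))
for n in('top','scene'):
    C=cloud(load(n));d=(C-t)@R.as_matrix()
    for nm,m in(('board',(d[...,1]<-.058)&(d[...,1]>-.075)&(abs(d[...,0])<.07)),('ridge',(abs(d[...,0])<.005)&(abs(d[...,1])<.025))):
        z=d[...,2][m&(abs(d[...,2])<.08)];print(n,nm,len(z),np.median(z) if len(z) else 0)
E
```

```text
grey [0.58066671 0.20138057 0.06574809] seat [0.56339589 0.19978348 0.09263987] [[-0.092, -0.837, -0.54], [0.996, -0.077, -0.05], [0.0, -0.542, 0.84]]
top board 309 -0.0035342644755525718
top ridge 68 0.02890824331652467
scene board 236 -0.0036293812655900414
scene ridge 70 -0.05950954073645608
```

View pics/c2.png

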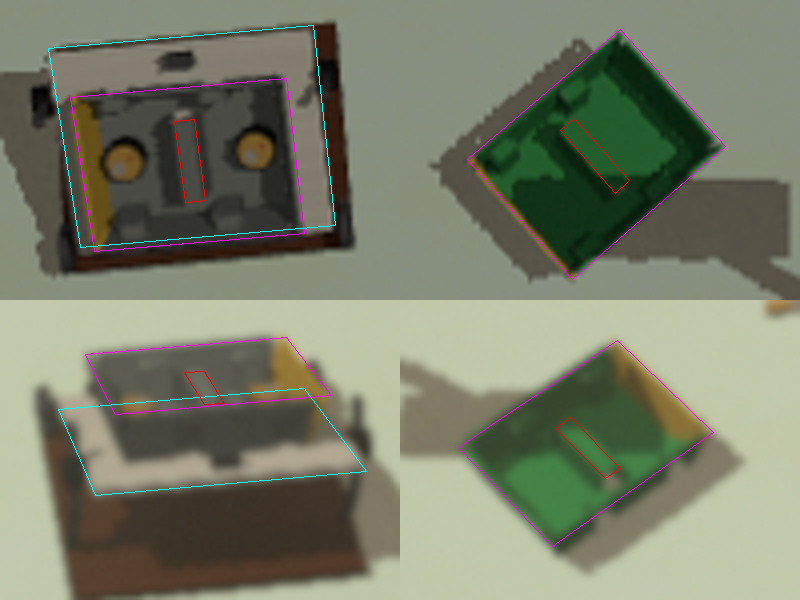

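The overlay matches both trays well. Next I compute the pick move.

```bash
cat >> h.py <<'E'
def rel(targets):
    s=manip.sense();R=Ro.from_quat(s['tool_rot']);y0=R.apply([0,1,0]);a0=np.arctan2(y0[1],y0[0])
    for P,yaw in targets:
        print((R.inv().apply(np.array(P)-s['tcp_pos'])).round(4), 'turn',round(-(yaw-a0),4))
E
python3 - <<'E'
from h import *
rel([([.45,.2,.25],.3),([.534,-.197,.2],-.860),([.534,-.197,.10],-.860),([.534,-.197,.033],-.86)])
E
```

```text
[-0.3873 -0.3201  0.0029] turn 1.023
[-0.5662 -0.6843  0.0536] turn 2.183
[-0.5662 -0.6841  0.1536] turn 2.183
[-0.5662 -0.684   0.2206] turn 2.183
```

The manual's scale: shifts go in shares of 75 cm and turns go in shares of 4 rad. Converting my numbers, -0.684 m is -0.912, -0.566 m is -0.7547, 2.183 rad is 0.5458.

```bash
python3 drive.py '[-0.516, -0.4267, 0, 0.125, 0.6, -0.516, -0.4267, 0, 0.25, 0.6, -0.516, -0.4267, 0, 0.3, 0.6, -0.516, -0.4267, 0, 0.325, 0.6, -0.516, -0.4267, 0, 0.35, 0.6, -0.516, -0.4267, 0, 0.375, 0.6, -0.516, -0.4267, 0, 0.375, 0.6, -0.516, -0.4267, 0, 0.375, 0.6, -0.516, -0.4267, 0, 0.375, 0.6, -0.516, -0.4267, 0, 0.375, 0.6, -0.7547, -0.912, 0.072, 0.5458, 0.6, -0.7547, -0.912, 0.072, 0.5458, 0.6, -0.7547, -0.912, 0.072, 0.5458, 0.6, -0.7547, -0.912, 0.072, 0.5458, 0.6, -0.7547, -0.912, 0.072, 0.5458, 0.6, -0.7547, -0.912, 0.072, 0.5458, 0.6, -0.7547, -0.912, 0.072, 0.5458, 0.6, -0.7547, -0.912, 0.072, 0.5458, 0.6, -0.7547, -0.912, 0.072, 0.5458, 0.6, -0.7547, -0.912, 0.072, 0.5458, 0.6]' 20; python3 -c "
from h import *
rel([([.534,-.197,.10],-.86),([.534,-.197,.033],-.86)])"
```

```text
t: 2.1
tcp_pos: [0.5341, -0.198, 0.1985]
tool_rot: [0.938, 0.346, -0.0, -0.0]
force: [-0.0, -0.1, -0.1]
finger_gap: 0.599
gripper_force: 0.0
[ 0.0006 -0.0008  0.0985] turn -0.0035
[ 0.0006 -0.0007  0.1655] turn -0.0035
```

```bash
python3 drive.py '[0, 0, 0.0667, 0, 0.6, 0, 0, 0.1333, 0, 0.6, 0, 0, 0.1733, 0, 0.6, 0, 0, 0.2, 0, 0.6, 0, 0, 0.2213, 0, 0.6, 0, 0, 0.2213, 0, 0.6, 0, 0, 0.2213, 0, 0, 0, 0, 0.2213, 0, 0, 0, 0, 0.2213, 0, 0, 0, 0, 0.2213, 0, 0, 0, 0, 0.2213, 0, 0, 0, 0, 0.2213, 0, 0, 0, 0, 0.2213, 0, 0]' 40; python3 -c "
from h import *
s=snap('top')
print(manip.sense()['force'])
im=cv2.resize(s['pixels'][150:250,270:400,::-1],None,fx=5,fy=5,interpolation=cv2.INTER_CUBIC);cv2.imwrite('pics/g1.png',im)"
```

```text
t: 3.4
tcp_pos: [0.535, -0.1958, 0.0348]
tool_rot: [0.938, 0.348, 0.001, 0.001]
force: [0.0, 2.4, 6.3]
finger_gap: 0.194
gripper_force: 39.6
[0.67737656 3.09669277 6.40774034]
```

View pics/g1.png

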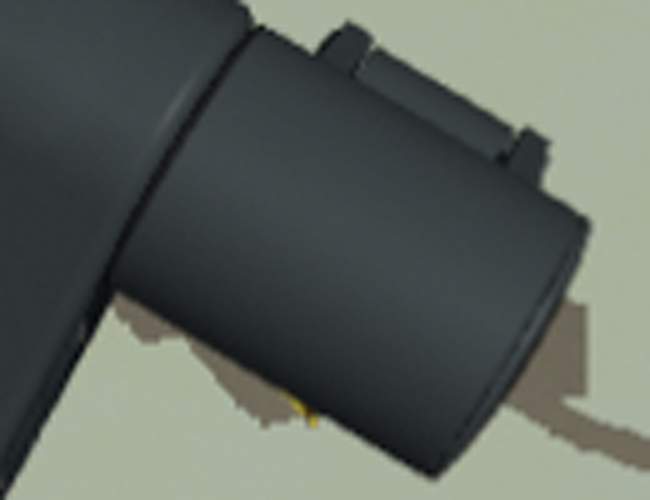

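Grip is firm: gap 0.194 on the ridge, 40 N (the picture mostly shows the wrist over the tray, with the yellow corner at (305,410)). Next I lift and plan the carry.

Scaled: -0.2 m is -0.2667, -0.17 m is -0.2267.

```bash
cat >> h.py <<'E'
pe=np.array([0.52473496,0.19620837,0.09221124,0.57283404])
def place(th,sc=.044,nc=.032,hp=.018,ht=.0348,tilt=pe[3]):
    # tray tilted th from level, uphill bottom edge at (sc,nc) in the board frame -> TCP
    t,R=Te(pe); u=R.apply([0,-1,0]);n=R.apply([0,0,1])
    h=np.array([np.cos(pe[2]),np.sin(pe[2]),0]);z=np.array([0,0,1.])
    C=t+sc*u+nc*n; hu=np.cos(th)*h+np.sin(th)*z; nu=-np.sin(th)*h+np.cos(th)*z
    return C-.048*hu+hp*nu+(ht-hp)*z
E
python3 -c "
from h import *
p=place(0);print(p,place(pe[3],.048))
rel([(p+[0,0,.10],1.663),(p+[0,0,.04],1.663)])"
python3 drive.py '[0, 0, -0.04, 0, 0, 0, 0, -0.1067, 0, 0, 0, 0, -0.1733, 0, 0, 0, 0, -0.2267, 0, 0, 0, 0, -0.2667, 0, 0, 0, 0, -0.2667, 0, 0, 0, 0, -0.2667, 0, 0]'
```

```text
[0.55241893 0.1987684  0.15128857] [0.55368105 0.19888512 0.1245665 ]
[ 0.2709 -0.2874 -0.2166] turn -2.5234
[ 0.2708 -0.2875 -0.1566] turn -2.5234
t: 4.15
tcp_pos: [0.5338, -0.196, 0.2336]
tool_rot: [0.938, 0.348, 0.0, 0.0]
force: [-0.1, 1.1, -2.1]
finger_gap: 0.194
gripper_force: 39.3
```

Scaled: -0.287 m is -0.3827, 0.27 m is 0.36, -2.523 rad is -0.6308.

```bash
python3 drive.py '[0.36, -0.3827, -0.0227, -0.6308, 0, 0.36, -0.3827, -0.0227, -0.6308, 0, 0.36, -0.3827, -0.0227, -0.6308, 0, 0.36, -0.3827, -0.0227, -0.6308, 0, 0.36, -0.3827, -0.0227, -0.6308, 0, 0.36, -0.3827, -0.0227, -0.6308, 0, 0.36, -0.3827, -0.0227, -0.6308, 0, 0.36, -0.3827, -0.0227, -0.6308, 0, 0.36, -0.3827, -0.0227, -0.6308, 0, 0.36, -0.3827, -0.0227, -0.6308, 0, 0.36, -0.3827, -0.0227, -0.6308, 0, 0.36, -0.3827, -0.0227, -0.6308, 0, 0.36, -0.3827, -0.0227, -0.6308, 0, 0.36, -0.3827, -0.0227, -0.6308, 0, 0.36, -0.3827, -0.0227, -0.6308, 0, 0.36, -0.3827, -0.0227, -0.6308, 0, 0.36, -0.3827, -0.0227, -0.6308, 0, 0.36, -0.3827, -0.0227, -0.6308, 0, 0.36, -0.3827, -0.0227, -0.6308, 0, 0.36, -0.3827, -0.0227, -0.6308, 0]'; python3 -c "
from h import *
a=snap('top');b=snap('scene')
p=place(0);rel([(p+[0,0,.04],1.663),(p+[0,0,.01],1.663)])
c=lambda s,x,y:cv2.resize(s['pixels'][y:y+110,x:x+130,::-1],None,fx=3,fy=3,interpolation=cv2.INTER_CUBIC)
cv2.imwrite('pics/p1.png',np.hstack([c(a,140,130),c(b,290,140)]))"
```

```text
t: 6.15
tcp_pos: [0.5511, 0.1975, 0.2492]
tool_rot: [-0.045, 0.999, -0.0, -0.001]
force: [-0.0, 1.0, -1.4]
finger_gap: 0.194
gripper_force: 39.3
[-0.0012  0.0011  0.0585] turn -0.0011
[-0.0013  0.0011  0.0885] turn -0.0011
```

View pics/p1.png

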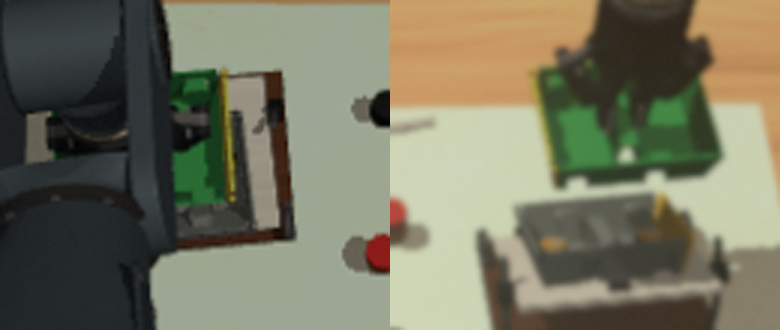

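The picture shows the green tray level in the grip, yellow end (scene ~(545,120), top ~(228,135)) over the grey tray's plain end. I'll fit the held pose from those rim corners.

```bash
python3 - <<'E'
from h import *
c=lambda u,o,po:(np.array(u)-po+1)/3-1/3+o
T=lambda p:(np.array(p[:3]),Ro.from_euler('z',p[3]))
# yaw -1.479: tray x->-y world; tray y -> +x (uphill)
obs=[('top',rim[[0,1]],c([(223,69),(235,202)],(140,130),(0,0))),
 ('scene',rim[[1,0,2,3]],c([(537,68),(556,174),(721,154),(700,72)],(290,140),(390,0)))]
p,r=fit(T,[.55,.197,.215,-1.479],obs);print(p,r.round(1).tolist())
print(T(p)[1].inv().apply(manip.sense()['tcp_pos']-p[:3]))
s=manip.sense();print(s['q'])
E
```

```text
[ 0.55573909  0.20360545  0.21018071 -1.49315032] [[0.1, -0.0], [-1.6, 0.1], [-1.4, 0.7], [-0.7, -0.4], [2.4, 2.0], [-0.4, -4.6]]
[ 0.00569618 -0.00484063  0.03965604]
[ 1.53397170e-01  4.78716131e-01  1.53696960e+00 -5.53440786e-05
  1.12684593e+00 -1.50848663e+00]
```

```bash
python3 - <<'E'
from h import *
a=load('top');b=load('scene')
c=lambda s,x,y,w,h,k:cv2.resize(s['pixels'][y:y+h,x:x+w,::-1],None,fx=k,fy=k,interpolation=cv2.INTER_CUBIC)
im=np.hstack([c(a,190,145,40,70,8),c(b,332,155,80,70,6)[:420].copy() if 0 else cv2.copyMakeBorder(c(b,332,155,80,70,6),0,140,0,0,cv2.BORDER_CONSTANT)])
cv2.imwrite('pics/p2.png',im);print(im.shape)
s=b;T=(np.array([.5511,.1975,.2144]),Ro.from_euler('z',-1.479))
for n,o,k,po in(('top',(190,145),8,0),('scene',(332,155),6,320)): print(n,((proj(load(n),T[0]+T[1].apply(rim))-o+.5)*k-.5+[po,0]).round().tolist())
E
```

```text
(560, 800, 3)
top [[214.0, 75.0], [238.0, 432.0], [-258.0, 116.0], [-242.0, 473.0]]
scene [[386.0, 245.0], [341.0, 40.0], [734.0, 215.0], [672.0, 13.0]]
```

View pics/p2.png

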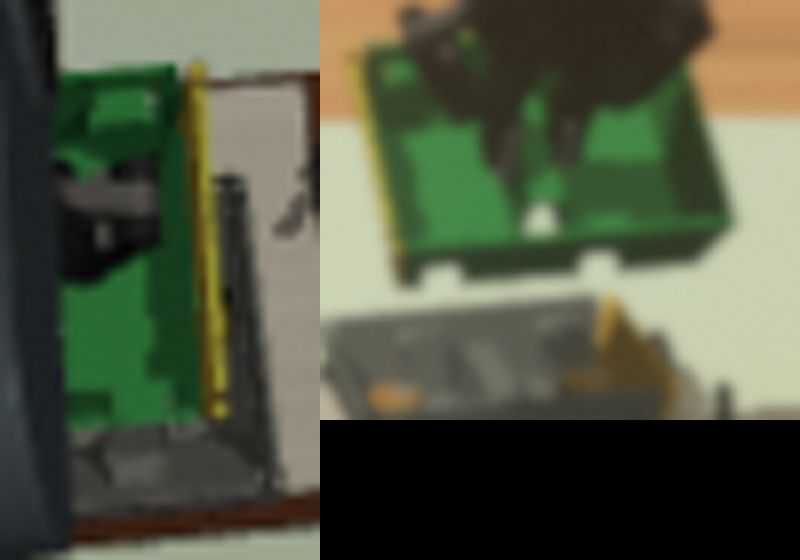

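```bash
python3 - <<'E'
from h import *
c=lambda u,o,po,k:(np.array(u)-po+.5)/k-.5+o
T=lambda p:(np.array([p[0],p[1],.2144]),Ro.from_euler('z',p[2]))
tcp=manip.sense()['tcp_pos']
for sc in(1,.98,.965):
  obs=[('top',(rim*sc)[[0,1]],c([(197,63),(222,415)],(190,145),(0,0),8)),('scene',(rim*sc)[[0,1,2]],c([(400,250),(353,50),(733,222)],(332,155),(320,0),6))]
  o2=[obs[0]],[obs[1]]
  p,r=fit(T,[.55,.197,-1.479],obs);print(sc,p,r.round(1).tolist(), p[:2]-tcp[:2])
cg=lambda u,o,po:c(u,o,po,4)
for sc in (1,.98,.965):
  ro=rim*[sc,sc,1]
  g=[('top',ro,cg([(97,250),(70,97),(297,235),(283,77)],(150,148),(0,0))),('scene',ro[[0,2,1]],cg([(283,337),(88,355),(327,395)],(310,195),(0,300)))]
  p,r=fit(Te,pe,g);print(sc,p,abs(r).mean())
  a=[('top',ro,cg([(572,275),(472,160),(719,149),(621,35)],(290,165),(400,0))),('scene',ro,cg([(615,342),(707,434),(463,445),(560,552)],(175,185),(400,300)))]
  p,r=fit(Tg,[.53,-.197,2.28],a);print('  green0',p,abs(r).mean())
E
```

```text
1 [ 0.55507195  0.20208803 -1.47600608] [[0.3, -0.1], [0.2, 0.4], [-0.3, 0.5], [-0.2, -0.4], [2.3, 0.1]] [0.00371706 0.00453708]
0.98 [ 0.55517256  0.20084245 -1.47605597] [[0.2, 0.4], [0.1, 0.0], [-0.3, 0.3], [-0.1, 0.1], [1.0, -0.0]] [0.00381767 0.00329149]
0.965 [ 0.55516716  0.20014045 -1.47537284] [[0.1, 0.8], [-0.0, -0.2], [-0.2, 0.2], [0.1, 0.5], [0.2, -0.1]] [0.00381227 0.0025895 ]
1 [0.52473496 0.19620838 0.09221123 0.57283404] 0.49614742708389975
  green0 [ 0.53425539 -0.19743485  2.28222078] 0.8997643731942908
0.98 [0.52381101 0.196393   0.09523161 0.5600352 ] 0.36895435967474555
  green0 [ 0.53393824 -0.19743253  2.28140639] 0.6424288222509436
0.965 [0.52313065 0.19651454 0.09740346 0.5509406 ] 0.4332278055027428
  green0 [ 0.53374915 -0.19743349  2.28118853] 0.4962513856360449
```

```bash
sed -i 's/return C-.048\*hu+hp\*nu/return C-np.array([.0003,.0027,0])-.0518*hu+hp*nu/' h.py; python3 - <<'E'
from h import *
print(place(0,.043))
rel([(place(0,.043,.032+d),1.663) for d in(.04,.012,.006,0)]+[(place(th,.043+.004*th/.573),1.663) for th in(.15,.3,.45,.57)])
E
```

```text
[0.54749827 0.19564112 0.15074655]
[ 0.0256 -0.0016  0.0655] turn -0.0011
[ 0.0104 -0.0015  0.089 ] turn -0.0011
[ 0.0072 -0.0015  0.0941] turn -0.0011
[ 0.0039 -0.0015  0.0991] turn -0.0011
[ 0.0051 -0.0015  0.1065] turn -0.0011
[ 0.0052 -0.0015  0.1141] turn -0.0011
[ 0.0039 -0.0015  0.1217] turn -0.0011
[ 0.0021 -0.0015  0.1277] turn -0.0011
```

```bash
python3 drive.py '[0.0347, -0.002, 0.04, 0, 0, 0.0347, -0.002, 0.088, 0, 0, 0.0267, -0.002, 0.1, 0, 0, 0.02, -0.002, 0.1093, 0, 0, 0.0133, -0.002, 0.1187, 0, 0, 0.0133, -0.002, 0.1187, 0, 0, 0.0133, -0.002, 0.1187, 0, 0]' 20;python3 -c "
from h import *
print(manip.sense()['ft_torque'])
rel([(place(0,.043,.032+d),1.663) for d in(.006,.003,0)])"
```

```text
t: 6.95
tcp_pos: [0.5428, 0.1953, 0.1621]
tool_rot: [-0.046, 0.999, 0.0, 0.001]
force: [-0.1, -0.5, -2.1]
finger_gap: 0.194
gripper_force: 39.3
[ 0.00010571 -0.00800571 -0.01294707]
[-0.0015 -0.0001  0.0063] turn -0.0002
[-0.0031 -0.0001  0.0088] turn -0.0002
[-0.0047 -0.0001  0.0113] turn -0.0002
```

Scaled: 0.0063 m is 0.0084, -0.0015 m is -0.002.

```bash
python3 drive.py '[-0.002, 0, 0.0084, 0, 0, -0.002, 0, 0.0084, 0, 0]' 20; python3 drive.py '[-0.0021, 0, 0.0033, 0, 0, -0.0021, 0, 0.0033, 0, 0, -0.0021, 0, 0.0033, 0, 0]' 20; python3 drive.py '[-0.0021, 0, 0.0033, 0, 0, -0.0021, 0, 0.0033, 0, 0, -0.0021, 0, 0.0033, 0, 0]' 20; python3 -c "
from h import *
print(manip.sense()['ft_torque'])"
```

```text
t: 7.15
tcp_pos: [0.5432, 0.1953, 0.1548]
tool_rot: [-0.046, 0.999, -0.0, -0.0]
force: [-0.3, -0.8, -1.8]
finger_gap: 0.193
gripper_force: 39.3
t: 7.45
tcp_pos: [0.5448, 0.1955, 0.1525]
tool_rot: [-0.046, 0.999, -0.0, -0.0]
force: [-0.4, 0.1, -1.7]
finger_gap: 0.195
gripper_force: 39.3
t: 7.75
tcp_pos: [0.5464, 0.1956, 0.1499]
tool_rot: [-0.046, 0.999, -0.0, -0.0]
force: [0.4, 0.3, -1.7]
finger_gap: 0.195
gripper_force: 39.3
[ 0.01798884 -0.0295809  -0.0228142 ]
```

Scaled: 0.002 m is 0.0027, -0.001 m is -0.0013.

```bash
for i in 1 2; do python3 drive.py '[-0.0013, 0, 0.0027, 0, 0, -0.0013, 0, 0.0027, 0, 0, -0.0013, 0, 0.0027, 0, 0]'|egrep 'tcp|^force'; done;  python3 -c "
from h import *
print(manip.sense()['ft_torque'])"
```

```text
tcp_pos: [0.5474, 0.1957, 0.148]
force: [0.1, -0.4, -1.4]
tcp_pos: [0.5475, 0.1957, 0.1462]
force: [-4.5, -0.6, 3.7]
[-0.08105251  0.55661755  0.05995339]
```

Contact is felt at the uphill ledge, with the force direction normal to the board. Next I follow the arc about that edge so the tray swings in the grip.

Scaled: 0.003 m is 0.004, 0.0015 m is 0.002.

```bash
python3 - <<'E'
from h import *
s=manip.sense();R=Ro.from_quat(s['tool_rot']);b=place(0,.041,.0285)
print(b,s['tcp_pos'])
for th in(.1,.2,.3,.4,.5,.57):print(th,R.inv().apply(place(th,.041+.004*th/.573,.0285)-b).round(4))
E
python3 drive.py '[0, 0, 0.002, 0, 0, -0.0007, 0, 0.004, 0, 0, -0.0007, 0, 0.004, 0, 0]'; python3 -c "
from h import *
print(manip.sense()['ft_torque'])"
```

```text
[0.54771367 0.19566103 0.14672123] [0.54746944 0.19572655 0.14619267]
0.1 [0.0009 0.     0.0049]
0.2 [0.0014 0.     0.0099]
0.3 [0.0012 0.     0.015 ]
0.4 [0.0005 0.     0.0201]
0.5 [-0.0007  0.      0.0251]
0.57 [-0.0019  0.      0.0286]
t: 8.65
tcp_pos: [0.5469, 0.1956, 0.1428]
tool_rot: [-0.046, 0.999, -0.0, -0.002]
force: [-4.9, -0.9, 4.0]
finger_gap: 0.197
gripper_force: 38.4
[-0.15037401  0.81300994 -0.0134687 ]
```

```bash
for i in 1 2; do python3 drive.py '[0.0003, 0, 0.0033, 0, 0, 0, 0, 0.0067, 0, 0, 0, 0, 0.0067, 0, 0]'|egrep 'tcp|^force|gap'; done;  python3 -c "
from h import *
print(manip.sense()['ft_torque'])
a=snap('top');b=snap('scene')
c=lambda s,x,y,w,h,k:cv2.resize(s['pixels'][y:y+h,x:x+w,::-1],None,fx=k,fy=k,interpolation=cv2.INTER_CUBIC)
cv2.imwrite('pics/p3.png',np.hstack([c(a,190,145,60,80,5),c(b,320,165,100,80,5)]))"
```

```text
tcp_pos: [0.5463, 0.1956, 0.1373]
force: [-6.8, -0.8, 3.0]
finger_gap: 0.194
tcp_pos: [0.5466, 0.1957, 0.1321]
force: [-5.9, -1.3, 1.5]
finger_gap: 0.192
[-9.48860225e-02  7.21024114e-01 -4.31714219e-04]
```

View pics/p3.png

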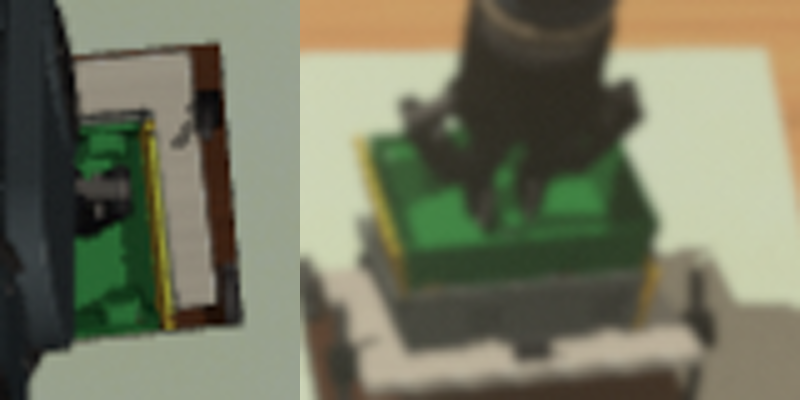

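The green tray is inside the uphill rim, its yellow edge running (148,122)–(170,328) in the top crop, and about half tilted. The push is now mostly horizontal (wall on rim), so I'll ease downhill while lowering.

Scaled: 0.003 m is 0.004, 0.0015 m is 0.002.

```bash
for i in 1 2; do python3 drive.py '[0.0013, 0, 0.002, 0, 0, 0.0013, 0, 0.004, 0, 0, 0.0013, 0, 0.004, 0, 0]'|egrep 'tcp|^force|gap'; done;  python3 -c "
from h import *
s=manip.sense();print(s['ft_torque'],s['t'])"
```

```text
tcp_pos: [0.5472, 0.1958, 0.1295]
force: [-5.1, -0.9, 0.9]
finger_gap: 0.198
tcp_pos: [0.5474, 0.1958, 0.1269]
force: [-3.1, -0.1, 0.1]
finger_gap: 0.196
[ 0.00686854  0.33957381 -0.00303109] 9.95
```

The manual's scale: shifts go in shares of 75 cm and turns go in shares of 4 rad. Converting my numbers, 0.0025 m is 0.0033, 0.0015 m is 0.002.

```bash
for i in 1 2 3; do python3 drive.py '[0, 0, 0.002, 0, 0, 0, 0, 0.0033, 0, 0, 0, 0, 0.0033, 0, 0]'|egrep 'tcp|^force|gap'; done;  python3 -c "
from h import *
s=manip.sense();print(s['ft_torque'],s['t'])"
```

```text
tcp_pos: [0.5475, 0.1958, 0.1245]
force: [-2.0, 0.4, -0.2]
finger_gap: 0.191
tcp_pos: [0.5476, 0.1958, 0.1234]
force: [-2.1, 0.1, 7.1]
finger_gap: 0.192
tcp_pos: [0.5476, 0.1958, 0.1231]
force: [-7.3, -1.1, 20.5]
finger_gap: 0.188
[-0.18466925  1.00109256  0.0201242 ] 10.85
```

Firm contact came about 6 mm early. I'll check the tilt from the depth image before pressing further.

Scaled: -0.0025 m is -0.0033.

```bash
python3 drive.py '[0, 0, -0.0033, 0, 0, 0, 0, -0.0033, 0, 0]'|egrep 'tcp|^force'; python3 - <<'E'
from h import *
a=snap('top');b=snap('scene')
t,R=Te(pe)
for n,s in(('top',a),('scene',b)):
    C=cloud(s);h=cv2.cvtColor(s['pixels'],cv2.COLOR_RGB2HSV)
    d=(C-t)@R.as_matrix()
    m=(h[...,0]>50)&(h[...,0]<80)&(h[...,1]>130)&(abs(d)<.12).all(-1)
    P=d[m]; print(n,len(P))
    # floor: robust plane n=f(x,s) on points within floor area
    for lo,hi in((-.06,-.02),(.02,.055)):
        q=P[(P[:,0]>lo)&(P[:,0]<hi)&(abs(P[:,1])<.034)]
        if len(q)<30: print(lo,len(q));continue
        k=np.polyfit(-q[:,1],q[:,2],1)
        for _ in range(5):
            e=q[:,2]-np.polyval(k,-q[:,1]);w=abs(e-np.median(e))<.004;k=np.polyfit(-q[w,1],q[w,2],1)
        print(lo,len(q),w.sum(),'slope',k)
c=lambda s,x,y,w,h,k:cv2.resize(s['pixels'][y:y+h,x:x+w,::-1],None,fx=k,fy=k,interpolation=cv2.INTER_CUBIC)
cv2.imwrite('pics/p4.png',np.hstack([c(a,190,145,60,85,5),c(b,320,165,100,85,5)]))
E
```

```text
tcp_pos: [0.5476, 0.1958, 0.1233]
force: [-3.0, -0.4, 10.6]
top 439
-0.06 171 141 slope [-0.04443749  0.0337911 ]
0.02 0
scene 0
-0.06 0
0.02 0
```

View pics/p4.png

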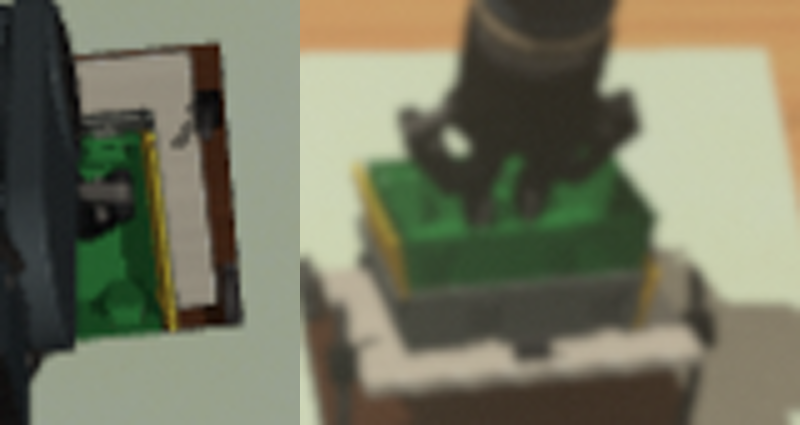

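Nearly flat: floor about 34 mm up, slope −0.044 against my assumed tilt. I'll measure the board's own slope the same way.

```bash
python3 - <<'E'
from h import *
import pickle
t,R=Te(pe)
def lin(q,tol=.004):
    k=np.polyfit(-q[:,1],q[:,2],1)
    for _ in range(8):
        e=q[:,2]-np.polyval(k,-q[:,1]);w=abs(e-np.median(e))<tol;k=np.polyfit(-q[w,1],q[w,2],1)
    return len(q),w.sum(),k.round(4)
s=load('top');C=cloud(s);h=cv2.cvtColor(s['pixels'],cv2.COLOR_RGB2HSV);d=(C-t)@R.as_matrix()
m=(d[...,0]<-.075)&(d[...,0]>-.088)&(d[...,1]<.06)&(d[...,1]>-.075)&(abs(d[...,2])<.03)&(h[...,1]<80)
print('board',lin(d[m]))
# yellow rim of green
m=(h[...,0]>18)&(h[...,0]<35)&(h[...,1]>140)&(abs(d)<.12).all(-1)&(d[...,0]<-.05)
q=d[m];print('yellow',lin(q,.005),q.min(0),q.max(0),np.median(q,0))
g=(h[...,0]>50)&(h[...,0]<80)&(h[...,1]>130)&(abs(d)<.12).all(-1)
for lo,hi in((-.058,-.035),(-.035,-.02)):
  q=d[g&(d[...,0]>lo)&(d[...,0]<hi)&(abs(d[...,1])<.034)];print(lin(q,.003))
E
```

```text
board (213, np.int64(166), array([-0.0358, -0.0019]))
yellow (107, np.int64(32), array([0.1243, 0.0626])) [-0.07259863 -0.05244059 -0.01269177] [-0.06139242  0.08763448  0.07551945] [-0.06890565  0.00313237  0.0635554 ]
(108, np.int64(71), array([-0.0519,  0.0339]))
(47, np.int64(29), array([-0.007,  0.035]))
```

The board reads −0.036 as well, so the tray is parallel to it and seated. I'll press briefly and hold.

Scaled: 0.0008 m is 0.0011, 0.0003 m is 0.0004.

```bash
python3 drive.py '[0.0004, 0, 0.0011, 0, 0, 0.0004, 0, 0.0011, 0, 0, 0.0004, 0, 0.0011, 0, 0, 0.0004, 0, 0.0011, 0, 0, 0.0004, 0, 0.0011, 0, 0]'
```

```text
t: 11.65
tcp_pos: [0.5476, 0.1958, 0.1232]
tool_rot: [-0.046, 0.999, 0.0, 0.001]
force: [-4.9, -1.5, 14.3]
finger_gap: 0.197
gripper_force: 27.9
```

Scaled: -0.0012 m is -0.0016, -0.0002 m is -0.0003.

```bash
python3 drive.py '[-0.0003, 0, -0.0016, 0, 0, -0.0003, 0, -0.0016, 0, 0.3, -0.0003, 0, -0.0016, 0, 0.5, -0.0003, 0, -0.0016, 0, 0.5, -0.0003, 0, -0.0016, 0, 0.5, -0.0003, 0, -0.0016, 0, 0.5, -0.0003, 0, -0.0016, 0, 0.5]'; python3 -c "
from h import *
print(manip.sense()['ft_torque'])"
```

```text
t: 12.35
tcp_pos: [0.5469, 0.1956, 0.1222]
tool_rot: [-0.046, 0.999, -0.0, -0.0]
force: [0.4, -0.8, -0.0]
finger_gap: 0.498
gripper_force: 0.0
[-0.07721736 -0.02089318 -0.03063574]
```

Released with no load on the tool. Now I retract straight up and look.

```bash
python3 drive.py '[0, 0, -0.0133, 0, 0.5, 0, 0, -0.04, 0, 0.5, 0, 0, -0.08, 0, 0.5, 0, 0, -0.1333, 0, 0.5, 0.0667, 0, -0.2, 0, 0.5, 0.1333, 0, -0.2667, 0, 0.5, 0.2, 0, -0.2667, 0, 0.5, 0.2, -0.0667, -0.2667, 0, 0.5, 0.2, 0.1333, -0.2667, 0, 0.5, 0.2, 0.1333, -0.2667, 0, 0.5, 0.2, 0.2, -0.2667, 0, 0.5, 0.2, 0.2, -0.2667, 0, 0.5, 0.2, 0.2, -0.2667, 0, 0.5, 0.2, 0.2, -0.2667, 0, 0.5]'; python3 - <<'E'
from h import *
a=snap('top');b=snap('scene')
t,R=Te(pe)
C=cloud(a);h=cv2.cvtColor(a['pixels'],cv2.COLOR_RGB2HSV);d=(C-t)@R.as_matrix()
g=(h[...,0]>50)&(h[...,0]<80)&(h[...,1]>130)&(abs(d)<.12).all(-1)
bd=(abs(d[...,0])<.088)&(d[...,1]<-.062)&(d[...,1]>-.074)|(d[...,0]<-.078)&(d[...,0]>-.088)&(abs(d[...,1])<.06)
def pl(q):
    for _ in range(8):
        A=np.c_[q[:,:2],np.ones(len(q))];k=np.linalg.lstsq(A,q[:,2],rcond=None)[0];e=q[:,2]-A@k;q=q[abs(e-np.median(e))<max(.003,1.5*e.std())]
    return len(q),k.round(4),e.std()
print('board',pl(d[bd&(abs(d[...,2])<.02)&(h[...,1]<80)]))
print('floor',pl(d[g&(abs(d[...,0])<.058)&(abs(d[...,0])>.016)&(abs(d[...,1])<.034)]))
c=lambda s,x,y,w,h,k:cv2.resize(s['pixels'][y:y+h,x:x+w,::-1],None,fx=k,fy=k,interpolation=cv2.INTER_CUBIC)
cv2.imwrite('pics/p5.png',np.hstack([c(a,145,140,100,85,4),c(b,310,180,100,85,4)]))
E
```

```text
t: 13.75
tcp_pos: [0.3831, 0.3316, 0.3228]
tool_rot: [-0.047, 0.999, -0.0, 0.0]
force: [-0.5, -0.3, -0.7]
finger_gap: 0.5
gripper_force: 0.0
board (265, array([-0.0041,  0.0364, -0.002 ]), np.float64(0.0015846383653218073))
floor (446, array([0.0053, 0.0382, 0.0342]), np.float64(0.001568259376199234))
```

View pics/p5.png

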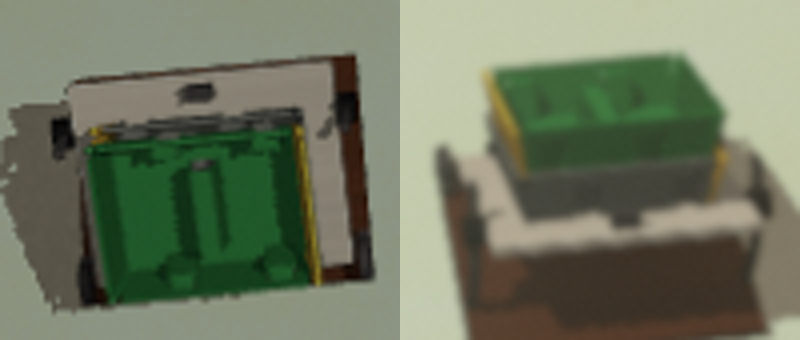

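The green tray sits inside the rim, parallel to the board to within about 0.01 rad. Its yellow end (310,210) is over the grey tray's plain end, and the arm is clear.

```bash
python3 -c "
from station import manip
print(manip.sign_off())"
```

```text
the job is handed in; nothing more can be done
None
```

The green tray is stacked on the grey tray's ledges, yellow end over plain end and parallel to the board within about 0.01 rad; it was pressed while gripped at about 14–16 N (briefly about 20 N) rather than 10 N, then released, and the job is handed in, though sign-off returned no verdict.

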